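# Lock the stage and hang the out-of-service plate

### The arm

A 6-joint arm with a two-finger parallel gripper is mounted at the origin on the work surface. World frame = base frame: x ahead of the robot, y to its left, z up, the work surface at z = 0. Lengths are in mm, angles in rad, forces in N, time in s.
With the tool pointing down it reaches from about 350 to 775 mm from the base axis. Payload 7.3 kg.
Tool frame: the origin (TCP) lies on the front face of the gripper's body, between the roots of the fingers; the fingertips stand 66 mm ahead of it and the grasp point (between the pads) lies 47 mm ahead of it (bot.tip_extent is the distance from the TCP to the fingertips, in mm); z points along the fingers, y is the line along which they close (so a half turn about z gives the same grasp; the last joint's range is limited). The gripper opens to 92 mm and grips with 3 to 60 N. Pads are 19 mm wide; open, the fingers measure 130 mm over their backs; the gripper's body (75 mm by 190 mm) begins 47 mm behind the grasp point.
Start: joints at [-1.409, 0.342, 1.524, -0, 1.275, -0.146], TCP at [159.077, -500.333, 292.241] pointing down, gripper open.
Joint ranges: [-2.53, 2.53], [-0.77, 2.02], [0.04, 2.7], [-1, 4.14], [0.28, 2.66], [-3.11, 3.11]. Speed limits (rad/s): [2.57, 2.57, 3.14, 3.14, 3.14, 3.14].

### API

Orientations are given as [roll, pitch, yaw] about the fixed x, y, z axes, in that order (R = Rz(yaw) Ry(pitch) Rx(roll)).
In Python, from plant import readout, viewer, order, bot gives the robot as it stands.
- The arm moves only by the shell command python3 -m creep 'ROWS'. ROWS is text: rows parted by semicolons, each of 7 numbers parted by spaces: the shift along the world's x, y, z in m, then the turn, a rotation vector about the world's x, y, z in rad, then the opening in per cent of the stroke, from 0 (shut) to 100 (fully open). A call has 1 to 8 rows; each row shifts and turns the commanded pose from where the row before left it; what a row does not reach is not made up. A row lasts 1/12 s, in which the tool goes at most 41.7 mm and 7.16 degrees, less where a joint would pass 70% of its speed; a pose out of reach is approached as far as the arm can. A call is refused whole if a number of a shift passes 0.0417 or a number of a turn 0.125, either way. A call with a gripper value outside its range is refused whole. The fingers move at their own pace and stop on an object; the grip force is fixed at half the most. Time passes only in rows, so rows that do not move let the fingers close. It gives the time, the measured TCP pose, the force, the opening and the grip force at its end, in the units of the state.
- readout.get_obs(): the state, without advancing time (a new reading comes with each control period).
- viewer.capture(name): name is "side" or "top"; returns the picture (400x640x3 uint8, red, green, blue); there is no depth.
- viewer.camera_info(name): a dict with "fx", "fy", "cx", "cy" (pixels), "D" ([k1, k2, p1, p2, k3] as OpenCV has them; the pictures are not rectified), "origin" and "rotation" of the camera in the world. Camera axes: x right, y up, looking along -z (the intrinsics and any distortion apply to the point x, -y, -z); pixel columns grow to the right and rows downward; lengths in mm; the calibration is good to about 2 mm. A picture is of the moment at which its call begins. camera_info takes no time and is no camera call.
- order.close_job(): hands the job in; it is judged then, once.
The state is a dict: "time": time; "joint_positions": joint angles; "dq": joint speeds; "tau": joint torques, N m; "tool_pos": TCP position; "tcp_rot": TCP orientation; "contact_force": force on the tool from outside, world axes, zero at the start; "moment": the same for the moment, N m; "grip_width": finger opening in mm; "finger_force": force on a finger pad.
Only numpy, scipy, OpenCV 4.12 (cv2) and the standard library are available. Lean on these libraries where they do the work, as an engineer would, in place of code of your own. Each camera call takes 0.05 s, during which the arm holds its last target. There are 200 camera calls.

### The job

Take the inspection microscope out of service: first push the stage lock lever all the way over to its locked end, then hang the red plate by its eye on the post of the red-edged stand. It must lie flat on the sloping board with its fin outward and its long end pointing down the slope, like the blue plate on the other stand. Do not push the other things on the table about or knock them over.

Things in the scene. Friction and masses are not known exactly. Their poses are not given: they have to be found in the camera images.
- plate_grip (a point): red plate lying flat, 120 x 50 x 6 mm, 0.14 kg, a 17.5 mm eye through one end, white stripe at the other, black upright grip fin on top. Point: centre of the fin, 23 mm above the underside. Fin 44 mm long (along the plate), 16 mm wide, from 6 to 40 mm above the underside. x along the plate to the eye, z up out of the fin's face. The plate's middle is 12 mm along +x
- plate_eye (a point): centre of the red plate's eye at half the plate's thickness: 54 mm along +x from plate_grip and 20 mm below it, same axes; 18 mm from the plate's end
- red_board: white board with red edges on a fixed stand, 150 mm (slope) x 100 mm, its face 30 deg from level, looking up and to the robot. A free steel post square to the face, 12.5 mm thick, 35 mm long, tip tapered to 6 mm over 8 mm. Origin: post's foot, 150 mm above the table, 30 mm from the board's upper edge, 120 mm from the lower, mid-width. z along the post, x up the slope
- blue_board: the same kind of stand with blue edges; its post is taken by a blue plate of the same shape, fixed there, hung as it should be, its fin rising 40 mm from the face. Same origin and axes. Not to be used
- lock_lever (a joint): stage lock lever, rad: 0 leaning fully back (unlocked), 0.5 upright, 1.0 leaning fully over (locked). It starts between 0 and 0.2 and stays where it is left; about 1 N at the knob moves it
- lock_lever_tip (a point): centre of the lever's black ball knob, 26 mm diameter, 80 mm from the hinge on a 10 mm steel rod (92 mm above the table at either end of the swing, 102 mm when upright).
- lock_lever_base: white block under the lever, 70 x 50 x 25 mm, fixed to the table; origin at the centre of its underside, right below the hinge (which runs along y). The lever leans to this body's -x when unlocked and to its +x, away from the robot, when locked.
- wafer_box: round clear-lidded grey wafer box, 124 mm diameter, 42 mm tall; a bystander, origin at the centre of its underside
- bottle: white bottle with a blue cap, 44 mm diameter, 110 mm tall; a bystander, origin at the centre of its underside
- cap: black objective cap, 30 mm diameter, 20 mm tall; a bystander, origin at the centre of its underside
- lens_case: small blue lens case with a clear lid, 50 x 40 x 25 mm; a bystander, origin at the centre of its underside
- driver: yellow screwdriver lying down, 150 mm long, handle 26 mm thick (origin below its middle); a bystander
- jar: amber jar with a metal cap, 60 mm diameter, 65 mm tall; a bystander, origin at the centre of its underside
Things that resemble listed ones, but are neither listed nor needed, are in the scene too. Leave any green look-alike of the part that bears red_board alone.

How it is judged (in metres and radians):
On the way, in this order (a step that is already met when the one before it is completed fails the run):
1. the stage lock lever is at its locked end (above 0.85 rad) while the plate is not yet on the post (value of joint lock_lever above 0.85 rad and not (x of plate_eye in the frame of red_board between -0.007 and 0.007 m and y of plate_eye in the frame of red_board between -0.007 and 0.007 m and z of plate_eye in the frame of red_board between 0 and 0.009 m and z of plate_grip in the frame of red_board above 0.015 m and x of plate_grip in the frame of red_board below -0.045 m and angle between the z axis of plate_grip and the z axis of red_board, either way round below 0.12 rad)), for 0.2 s.
2. the red plate is on the red stand's post, flat on the board (x of plate_eye in the frame of red_board between -0.007 and 0.007 m and y of plate_eye in the frame of red_board between -0.007 and 0.007 m and z of plate_eye in the frame of red_board between 0 and 0.009 m and z of plate_grip in the frame of red_board above 0.015 m and x of plate_grip in the frame of red_board below -0.045 m and angle between the z axis of plate_grip and the z axis of red_board, either way round below 0.12 rad), for 0.2 s.
At the end, for the whole second after the job is handed in: Lever above 0.85 rad. The red plate's eye round the red stand's post: centre within 7 mm of its axis, along and across the slope, and 0 to 9 mm above the face; plate parallel to the board within 0.12 rad, fin outward and at least 45 mm down the slope from the post (all of step 2 and value of joint lock_lever above 0.85 rad); the robot touches nothing.
It fails at once if a bystander (wafer box, bottle, cap, lens case, screwdriver, jar) is pushed more than 30 mm (distance of any of wafer_box, bottle, cap, lens_case, driver, jar from where it was at the start of the episode above 0.03 m).
It fails at once if the wafer box, bottle, cap, lens case or jar is knocked over (angle between any of wafer_box, bottle, cap, lens_case, jar's own z axis and vertical above 0.5 rad).
It also fails if it takes over 59 s, if anything falls off the work surface, if the arm or the gripper's body presses on something with over 40 N, if the wrist force passes 120 N, or if a joint passes its speed limit or range.

## Working session

There is one attempt and no reset: what is moved stays moved. The work goes in short steps, Python scripts to look and compute and a shell command to move; the robot and the scene stay as the last step left them, time stands still between calls to the robot, and variables do not carry over. Pictures are saved under pics/ and viewed, at most 10 in all, crops included, and the job is handed in when it is done.

```bash
mkdir -p pics; ls; cat > h.py <<'E'
import numpy as np, cv2
from plant import readout, viewer, order, bot
def cap(name,f):
    im=viewer.capture(name); cv2.imwrite('pics/'+f,im[:,:,::-1].copy()); return im
def ray(name,u,v):
    c=viewer.camera_info(name); K=np.array([[c['fx'],0,c['cx']],[0,c['fy'],c['cy']],[0,0,1]],float)
    p=cv2.undistortPoints(np.array([[[u,v]]],float),K,np.array(c['D'],float))[0,0]
    d=np.array(c['rotation']).reshape(3,3)@np.array([p[0],-p[1],-1]); return np.array(c['origin'],float),d/np.linalg.norm(d)
def atz(name,u,v,z):
    o,d=ray(name,u,v); return o+d*(z-o[2])/d[2]
def proj(name,P):
    c=viewer.camera_info(name); K=np.array([[c['fx'],0,c['cx']],[0,c['fy'],c['cy']],[0,0,1]],float)
    q=(np.atleast_2d(P)-np.array(c['origin']))@np.array(c['rotation']).reshape(3,3); q=q*[1,-1,-1]
    return cv2.projectPoints(q,np.zeros(3),np.zeros(3),K,np.array(c['D'],float))[0][:,0]
def tri(rs):
    A=0;b=0
    for o,d in rs:
        M=np.eye(3)-np.outer(d,d);A=A+M;b=b+M@o
    P=np.linalg.solve(A,b); return P,[np.linalg.norm((np.eye(3)-np.outer(d,d))@(P-o)) for o,d in rs]
E
python3 - <<'E'
from h import *
np.set_printoptions(precision=3,suppress=True)
for n in('side','top'):
    cap(n,n+'0.png'); print(n,viewer.camera_info(n))
print(readout.get_obs())
E
```

```text
pics
side {'fx': 427.06844059759084, 'fy': 427.06844059759084, 'cx': 318.4126237797519, 'cy': 192.96479422882493, 'D': array([0.04, 0.  , 0.  , 0.  , 0.  ]), 'origin': array([-83.364, 719.065, 711.778]), 'rotation': array([ 1.027,  0.005, -2.427])}
top {'fx': 448.6057914234598, 'fy': 448.6057914234598, 'cx': 313.99611525262554, 'cy': 204.0817792487815, 'D': array([-0.036,  0.   ,  0.   ,  0.   ,  0.   ]), 'origin': array([ 427.825,    9.577, 1346.295]), 'rotation': array([ 0.074, -0.005, -1.563])}
{'time': 0.1, 'joint_positions': array([-1.409,  0.343,  1.525, -0.   ,  1.275, -0.146]), 'dq': array([-0.   , -0.003, -0.003, -0.   ,  0.001,  0.   ]), 'tau': array([  0.   , -43.201, -24.469,   0.072,   0.053,  -0.   ]), 'tool_pos': array([ 159.022, -500.039,  291.628]), 'tcp_rot': array([-3.14 , -0.   ,  0.308]), 'contact_force': array([-0.717, -0.011, -0.329]), 'moment': array([-0.001, -0.   ,  0.064]), 'finger_force': 0.0, 'grip_width': 92.02596264870708}
```

View pics/side0.png

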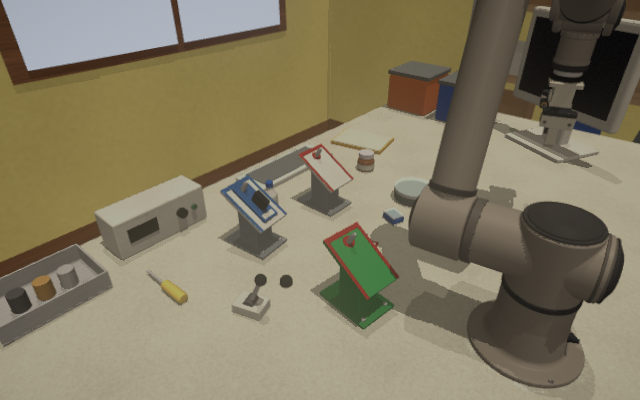

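View pics/top0.png

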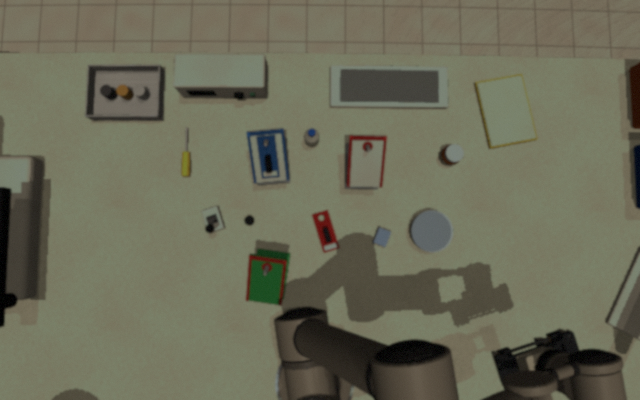

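Side view: the red stand is at about (325,170), the lever at (258,290), and the plate is mostly hidden behind the green stand. Top view: plate (326,231), lever knob (210,228), red post (367,147). I'll enlarge these.

```bash
sed -i "s/np.array(c\['rotation'\]).reshape(3,3)/Rot.from_euler('xyz',c['rotation']).as_matrix()/; 1a from scipy.spatial.transform import Rotation as Rot" h.py
python3 - <<'E'
from h import *
t=cv2.imread('pics/top0.png');s=cv2.imread('pics/side0.png')
def cr(im,u,v,w,h,k): return cv2.resize(im[v:v+h,u:u+w],None,fx=k,fy=k,interpolation=cv2.INTER_CUBIC)
# each tile 400x300, scale 5 => 80x60 ; 
a=np.vstack([np.hstack([cr(t,190,190,80,60,5),cr(t,300,195,80,60,5)]),np.hstack([cr(t,335,130,80,60,5),cr(s,290,135,80,60,5)])])
for x in range(0,800,50): cv2.line(a,(x,0),(x,599),(255,255,0) if x%400==0 else (90,90,90),1)
for y in range(0,600,50): cv2.line(a,(0,y),(799,y),(255,255,0) if y%300==0 else (90,90,90),1)
cv2.imwrite('pics/crop0.png',a)
b=np.hstack([cr(s,225,265,80,60,5),cr(s,350,225,80,60,5)]);cv2.imwrite('pics/crop1.png',b)
E
```

```text
(no output)
```

View pics/crop0.png

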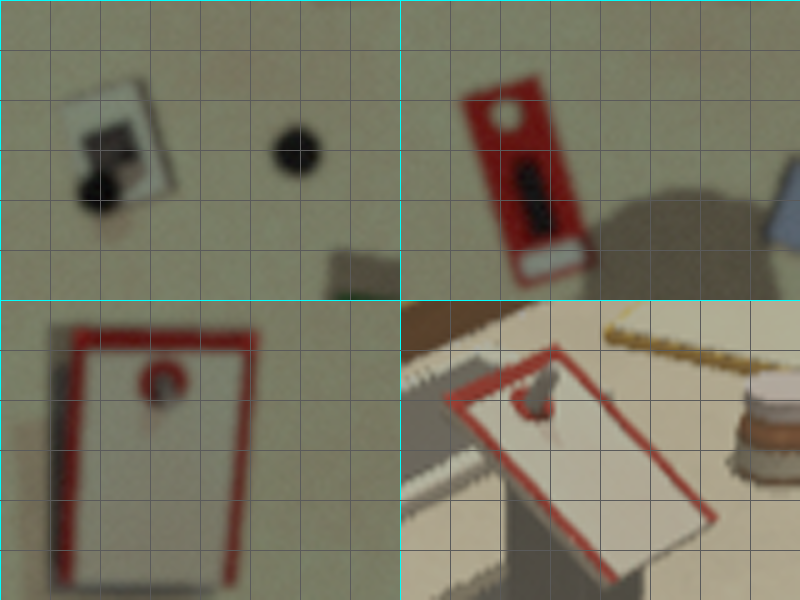

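View pics/crop1.png

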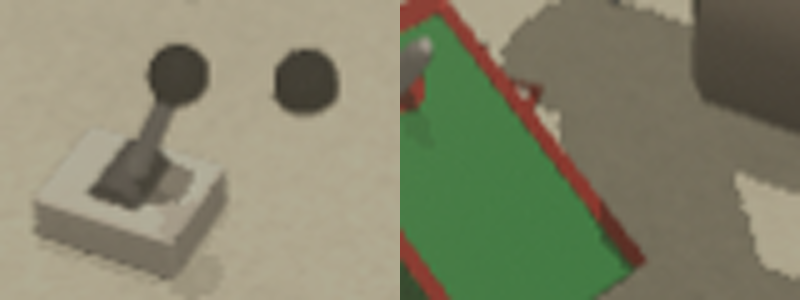

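```bash
cat > fit.py <<'E'
from h import *
from scipy.optimize import least_squares
np.set_printoptions(precision=2,suppress=True)
px=lambda L,ou,ov:np.array([((x+.5)/5-.5+ou,(y+.5)/5-.5+ov) for x,y in L])
k=tri([ray('top',*px([(99,192)],190,190)[0]),ray('side',*px([(178,75)],225,265)[0])]);print('knob',k)
lb=[atz('top',*p,25) for p in px([(62,102),(140,78),(175,190),(98,212)],190,190)];print('base top',np.array(lb),np.mean(lb,0))
pl=np.array([atz('top',*p,6) for p in px([(60,97),(140,75),(195,262),(122,287)],300,195)]);print('plate',pl,pl.mean(0),np.linalg.norm(pl[0]-pl[3]),np.linalg.norm(pl[0]-pl[1]))
print('eye',atz('top',*px([(107,114)],300,195)[0],4), 'fin top',[atz('top',*p,40) for p in px([(128,160),(142,232)],300,195)])
# board
T=px([(75,30),(258,32),(235,288),(60,288)],335,130); S=px([(48,100),(157,47),(317,217),(212,280)],290,135)
for a,b in zip(T,S): print('corner',*tri([ray('top',*a),ray('side',*b)]))
C=np.array([[30,50,0],[30,-50,0],[-120,-50,0],[-120,50,0],[0,0,35.]])
def pose(p): return p[:3],Rot.from_euler('xyz',[0,-p[4],p[3]])
def res(p):
    o,R=pose(p);P=R.apply(C)+o
    return np.r_[(proj('top',P[:4])-T).ravel(),(proj('side',P)-np.vstack([S,px([(150,68)],290,135)])).ravel()]
r=least_squares(res,[600,-90,150,0,.52]);print(r.x,'\n',r.fun)
o,R=pose(r.x);print('foot px',proj('top',o),proj('side',o))
E
python3 fit.py
```

```text
knob (array([450.94, 294.26,  94.82]), [np.float64(0.4959576225949964), np.float64(0.49595762259490267)])
base top [[505.51 333.72  25.  ]
 [520.09 287.86  25.  ]
 [454.17 265.7   25.  ]
 [440.85 310.82  25.  ]] [480.16 299.52  25.  ]
plate [[497.28   9.95   6.  ]
 [510.84 -37.84   6.  ]
 [399.55 -71.2    6.  ]
 [384.42 -27.82   6.  ]] [448.02 -31.73   6.  ] 119.01069381931242 49.68041408691006
eye [487.41 -18.27   4.  ] fin top [array([459.12, -29.92,  40.  ]), array([417.4, -38.3,  40. ])]
corner [699.38 -91.08 162.28] [np.float64(1.2568552133548325), np.float64(1.2568552133548183)]
corner [ 699.61 -189.36  161.6 ] [np.float64(1.0179408325073636), np.float64(1.0179408325074129)]
corner [ 570.25 -186.8    90.1 ] [np.float64(0.1641678728010164), np.float64(0.16416787280111841)]
corner [569.45 -87.69  91.67] [np.float64(0.4420001215425585), np.float64(0.44200012154264473)]
[ 674.36 -139.12  147.88   -0.01    0.51] 
 [-0.33 -0.29  0.29  0.06  0.37  0.44 -0.03 -0.23 -1.26 -0.07 -0.44 -0.32
  0.65  0.13  0.08  0.52  0.76 -0.05]
foot px [[367.15 146.42]] [[316.1  155.91]]
```

```bash
python3 - <<'E'
from h import *
np.set_printoptions(precision=1,suppress=True)
for u,v,z in [(248,256,166),(288,255,166),(286,303,92),(248,302,92),(265,267,180),(249,130,165),(284,130,165),(289,183,90),(254,185,90),(312,138,110),(249.5,220,20),(186,163,13)]: print(u,v,atz('top',u,v,z))
E
python3 -m creep '0.03 0.027 0 0 0 0 0;0.03 0.027 0 0 0 0 0;0.03 0.027 0 0 0 0 0;0.03 0.027 0 0 0 0 0;0.03 0.027 0 0 0 0 0;0.03 0.027 0 0 0 0 0;0.03 0.027 0 0 0 0 0;0.03 0.027 0 0 0 0 0'
python3 -m creep '0.005 0.036 0 0 0 0 0;0.005 0.036 0 0 0 0 0;0.005 0.036 0 0 0 0 0;0.005 0.036 0 0 0 0 0;0.005 0.036 0 0 0 0 0;0.005 0.036 0 0 0 0 0;0.005 0.036 0 0 0 0 0;0.005 0.036 0 0 0 0 0'
```

```text
248 256 [377.6 175.5 166. ]
288 255 [381.1  70.8 166. ]
286 303 [246.1  78.7  92. ]
248 302 [247.9 183.8  92. ]
265 267 [350.3 129.1 180. ]
249 130 [712.7 179.2 165. ]
284 130 [713.4  85.5 165. ]
289 183 [579.9  74.3  90. ]
254 185 [573.4 172.8  90. ]
312 138 [704.6  10.5 110. ]
249.5 220 [477.3 193.4  20. ]
186 163 [647.3 388.7  13. ]
time: 0.77
tool_pos: [400.1, -282.6, 292.1]
tcp_rot: [-3.141, 0.0, 0.308]
contact_force: [0.9, -0.0, -0.0]
grip_width: 43.2
finger_force: 0.0
time: 1.43
tool_pos: [438.8, 5.5, 292.1]
tcp_rot: [-3.141, 0.0, 0.308]
contact_force: [0.3, -0.5, 1.2]
grip_width: 0.5
finger_force: 0.0
```

```bash
python3 -m creep '-0.0035 0.0345 0 0 0 0 0;-0.0035 0.0345 0 0 0 0 0;-0.0035 0.0345 0 0 0 0 0;-0.0035 0.0345 0 0 0 0 0;-0.0035 0.0345 0 0 0 0 0;-0.0035 0.0345 0 0 0 0 0;-0.0035 0.0345 0 0 0 0 0;-0.0035 0.0345 0 0 0 0 0'
python3 -m creep '0 0 -0.036 0 0 0 0;0 0 -0.036 0 0 0 0;0 0 -0.036 0 0 0 0;0 0 -0.036 0 0 0 0;0 0 0 0 0 0 0;0 0 0 0 0 0 0'
python3 -c "
from h import *;a=cap('top','t1.png');b=cap('side','s1.png')
c=lambda im,u,v:cv2.resize(im[v:v+75,u:u+100,::-1],None,fx=4,fy=4)
cv2.imwrite('pics/c2.png',np.hstack([c(a,160,180),c(b,210,230)]))"
```

```text
time: 2.1
tool_pos: [410.4, 281.3, 292.0]
tcp_rot: [3.141, 0.001, 0.308]
contact_force: [0.7, -0.3, -0.3]
grip_width: 0.4
finger_force: 0.0
time: 2.6
tool_pos: [410.3, 279.3, 147.2]
tcp_rot: [3.141, 0.005, 0.308]
contact_force: [0.5, 0.4, 1.2]
grip_width: 0.4
finger_force: 0.0
```

View pics/c2.png

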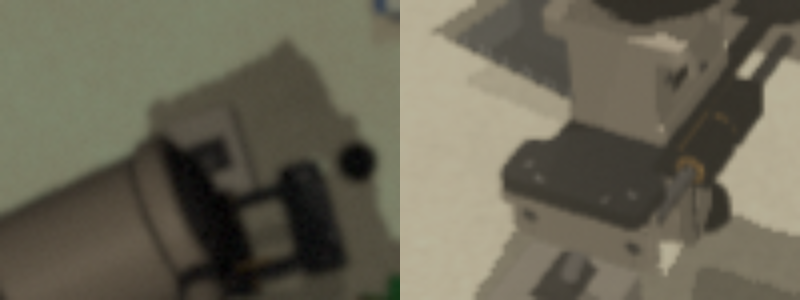

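```bash
python3 -m creep '0.0095 0.00325 0 0 0 0 0;0.0095 0.00325 0 0 0 0 0;0.0095 0.00325 0 0 0 0 0;0.0095 0.00325 0 0 0 0 0'
python3 -m creep '0.0095 0.00325 0 0 0 0 0;0.0095 0.00325 0 0 0 0 0;0.0095 0.00325 0 0 0 0 0'
python3 -m creep '0.0095 0.00325 0 0 0 0 0;0.0047 0.0016 0 0 0 0 0;0 0 0 0 0 0 0'
python3 -m creep '0.0047 0.0016 0 0 0 0 0;0.0047 0.0016 0 0 0 0 0;0 0 0 0 0 0 0'
```

```text
time: 3.03
tool_pos: [450.4, 293.3, 151.3]
tcp_rot: [-3.141, -0.004, 0.308]
contact_force: [-0.8, -0.2, 1.2]
grip_width: 0.6
finger_force: 0.6
time: 3.28
tool_pos: [479.0, 302.9, 151.3]
tcp_rot: [-3.141, -0.004, 0.308]
contact_force: [-0.9, -0.8, -1.0]
grip_width: 0.5
finger_force: 0.5
time: 3.53
tool_pos: [493.1, 307.7, 150.4]
tcp_rot: [-3.141, -0.004, 0.307]
contact_force: [0.0, -0.2, 0.3]
grip_width: 0.4
finger_force: 0.0
time: 3.78
tool_pos: [495.7, 309.4, 148.6]
tcp_rot: [3.142, 0.014, 0.308]
contact_force: [-20.3, -4.1, 13.3]
grip_width: 0.2
finger_force: 10.9
```

```bash
python3 -m creep '-0.015 -0.005 0 0 0 0 0;-0.02 -0.007 0 0 0 0 0;-0.02 -0.007 0.01 0 0 0 0;-0.01 0 0.036 0 0 0 30;0 0 0.036 0 0 0 60;0 0 0.036 0 0 0 60;0 -0.02 0.036 0 0 0 60;0 -0.036 0.02 0 0 0 60'
python3 -m creep '0 -0.036 0 0 0 0 60;0 -0.036 0 0 0 0 60;0 -0.036 0 0 0 0 60;0 -0.036 0 0 0 0 60;0 -0.036 0 0 0 0 60;0 -0.036 0 0 0 0 60;0 0 0 0 0 0 60;0 0 0 0 0 0 60'
python3 -c "
from h import *;a=cap('top','t2.png');b=cap('side','s2.png')
c=lambda im,u,v:cv2.resize(im[v:v+75,u:u+100,::-1],None,fx=4,fy=4)
cv2.imwrite('pics/c3.png',np.hstack([c(a,180,180),c(b,210,245)]));print(readout.get_obs()['tool_pos'])"
```

```text
time: 4.45
tool_pos: [436.6, 237.2, 327.3]
tcp_rot: [-3.14, -0.008, 0.312]
contact_force: [1.2, -0.6, 0.6]
grip_width: 29.1
finger_force: 0.0
time: 5.12
tool_pos: [436.1, 18.1, 323.0]
tcp_rot: [3.141, -0.001, 0.304]
contact_force: [0.2, -0.3, -0.3]
grip_width: 55.1
finger_force: 0.0
[436.04949586  20.03150855 322.74111374]
```

View pics/c3.png

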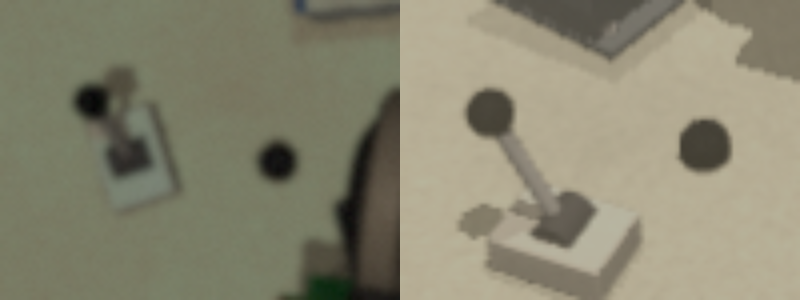

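The lever now leans fully over: the knob is at about top (203,205), side (332,273), and the cap hasn't moved. Next is the plate.

```bash
python3 -m creep '0 -0.028 0 0 0 0 60;0 -0.027 -0.02 0 0 0 60;0 0 -0.036 0 0 0 60;0 0 -0.036 0 0 0 60;0 0 -0.036 0 0 0 60;0 0 -0.036 0 0 0 60;0 0 -0.028 0 0 0 60;0 0 0 0 0 0 60'
python3 -m creep '0 0 -0.02 0 0 0 60;0 0 -0.02 0 0 0 60;0 0 -0.015 0 0 0 60;0 0 0 0 0 0 60;0 0 0 0 0 0 60'
python3 -c "
from h import *;a=cap('top','t3.png');b=cap('side','s3.png')
c=lambda im,u,v:cv2.resize(im[v:v+75,u:u+100,::-1],None,fx=4,fy=4)
cv2.imwrite('pics/c4.png',np.hstack([c(a,280,180),c(b,320,200)]));print(readout.get_obs()['tool_pos'],readout.get_obs()['tcp_rot'])"
```

```text
time: 5.88
tool_pos: [433.6, -33.3, 126.1]
tcp_rot: [-3.136, 0.008, 0.31]
contact_force: [-2.1, 0.4, -0.5]
grip_width: 55.1
finger_force: 0.0
time: 6.3
tool_pos: [436.8, -34.8, 76.2]
tcp_rot: [3.141, -0.0, 0.309]
contact_force: [0.5, -0.6, 0.2]
grip_width: 55.2
finger_force: 0.0
[437.23409233 -35.22221457  76.80146967] [ 3.14013429e+00 -2.20720709e-03  3.08812422e-01]
```

View pics/c4.png

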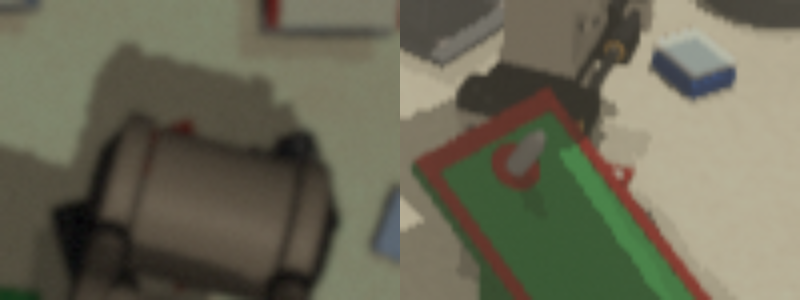

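Top view: the gripper sits over the plate with the eye end showing at (326,212). The lens case hasn't been touched. Closing and lifting.

```bash
python3 -m creep '0 0 0 0 0 0 0;0 0 0 0 0 0 0;0 0 0 0 0 0 0;0 0 0 0 0 0 0;0 0 0 0 0 0 0;0 0 0 0 0 0 0;0 0 0 0 0 0 0;0 0 0 0 0 0 0'
python3 -m creep '0 0 0.01 0 0 0 0;0 0 0.02 0 0 0 0;0 0 0.03 0 0 0 0;0 0 0.03 0 0 0 0;0 0 0.03 0 0 0 0;0 0 0.03 0 0 0 0;0 0 0.03 0 0 0 0;0 0 0.03 0 0 0 0'
```

```text
time: 7.07
tool_pos: [436.0, -35.4, 75.3]
tcp_rot: [-3.141, 0.0, 0.308]
contact_force: [-0.2, 1.6, 2.2]
grip_width: 16.1
finger_force: 30.0
time: 7.73
tool_pos: [435.7, -35.5, 286.5]
tcp_rot: [-3.142, 0.001, 0.308]
contact_force: [0.9, -1.6, -1.1]
grip_width: 16.0
finger_force: 30.0
```

```bash
python3 -m creep '0.015 -0.013 0 0 0 -0.107 0;0.015 -0.013 0 0 0 -0.107 0;0.015 -0.013 0 0 0 -0.106 0;0.015 -0.013 0 0 -0.105 0 0;0.015 -0.013 0 0 -0.105 0 0;0.015 -0.013 0 0 -0.105 0 0;0.015 -0.013 0 0 -0.105 0 0;0.018 -0.012 0 0 -0.104 0 0'
python3 -m creep '0 0 -0.015 0 0 0 0;0 0 -0.015 0 0 0 0;0 0 -0.01 0 0 0 0;0 0 0 0 0 0 0;0 0 0 0 0 0 0;0 0 0 0 0 0 0'
python3 -c "
from h import *;a=cap('top','t4.png');b=cap('side','s4.png')
c=lambda im,u,v:cv2.resize(im[v:v+75,u:u+100,::-1],None,fx=4,fy=4,interpolation=2)
cv2.imwrite('pics/c5.png',np.hstack([c(a,320,120),c(b,280,120)]));o=readout.get_obs();print(o['tool_pos'],o['tcp_rot'])
R=Rot.from_euler('xyz',o['tcp_rot']);print(R.as_matrix())
e=o['tool_pos']+R.apply([54.3,0,72.3]);print('eye',e)
C=[[18,25,3],[18,-25,3],[-102,-25,3],[-102,25,3],[0,0,0],[0,0,-3]];P=R.apply(np.array(C)*[1,-1,-1])+e
for n in('top','side'):print(n,proj(n,P))
"
```

```text
time: 8.4
tool_pos: [559.1, -139.5, 285.2]
tcp_rot: [-3.136, -0.528, -0.015]
contact_force: [0.9, 1.5, -0.8]
grip_width: 15.7
finger_force: 30.0
time: 8.9
tool_pos: [559.6, -138.5, 245.9]
tcp_rot: [-3.135, -0.525, -0.014]
contact_force: [0.1, 0.1, -0.8]
grip_width: 15.8
finger_force: 30.0
[ 559.63937559 -138.54598675  246.24816746] [-3.13555031 -0.52551166 -0.01327521]
[[ 8.64991151e-01 -1.02436852e-02  5.01682545e-01]
 [-1.14836126e-02 -9.99933870e-01 -6.17491110e-04]
 [ 5.01655695e-01 -5.22700366e-03 -8.65051584e-01]]
eye [ 642.8800431  -139.21419152  210.94484219]
top [[361.09043042 147.05045441]
 [380.72212429 147.4611928 ]
 [376.89132587 190.5485631 ]
 [358.10773306 190.18916985]
 [370.24998017 153.57459368]
 [370.11750302 153.18366282]]
side [[314.70628605 136.74021689]
 [326.24174596 131.5356863 ]
 [353.85653182 160.81298305]
 [342.79503051 166.93318336]
 [324.24143045 139.17840536]
 [323.83856907 139.87415148]]
```

View pics/c5.png

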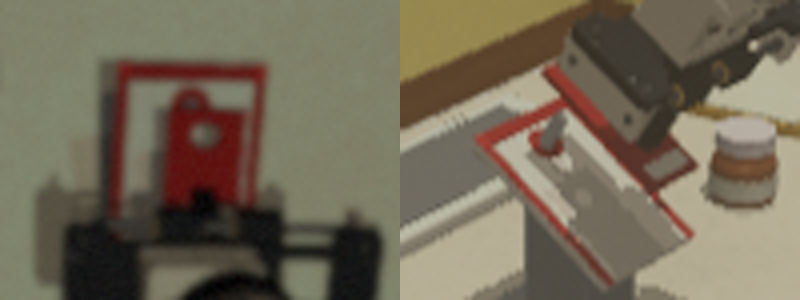

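```bash
cat > cen.py <<'E'
from h import *
import sys
def up(f,u,v,w,h,k=8): 
    im=cv2.imread('pics/'+f)[v:v+h,u:u+w]; return cv2.resize(im,None,fx=k,fy=k,interpolation=cv2.INTER_CUBIC).astype(int)
def red(im): return (im[:,:,2]-im[:,:,1])
def c(mask,u,v,k=8):
    ys,xs=np.nonzero(mask);return (xs.mean()+.5)/k-.5+u,(ys.mean()+.5)/k-.5+v,mask.sum()/k/k
r=red(up('t4.png',366,149,10,9)); print('eye',c(r<(r.max()+r.min())/2,366,149),r.min(),r.max())
r=red(up('t0.png' if 0 else 'top0.png',361,139,13,14)); m=(r>35).astype(np.uint8)
cs=max(cv2.findContours(m,cv2.RETR_EXTERNAL,cv2.CHAIN_APPROX_NONE)[0],key=cv2.contourArea);(x,y),R=cv2.minEnclosingCircle(cs);print('ring',(x+.5)/8-.5+361,(y+.5)/8-.5+139,R/8,R.__class__)
g=up('top0.png',361,139,13,14).sum(2)
for p in ('red','side'): pass
E
python3 cen.py; python3 - <<'E'
from h import *
np.set_printoptions(precision=2,suppress=True)
for y in(-139.2,-142):print(proj('top',[642.9,y,210.9]))
print(proj('top',[[674.4,-139.1,149],[674.4,-136.1,149]]))
E
```

```text
eye (np.float64(370.7788481953291), np.float64(153.4146762208068), np.float64(36.796875)) 1 77
ring 367.0519480705261 145.88460493087769 4.486667633056641 <class 'float'>
[[370.24 153.57]]
[[371.33 153.58]]
[[367.19 146.32]
 [366.09 146.31]]
```

```bash
python3 -m creep '-0.0026 0.002 -0.0015 0 0 0 0;0.0047 0 -0.0081 0 0 0 0;0.0047 0 -0.0081 0 0 0 0;0.0047 0 -0.0081 0 0 0 0;0 0 0 0 0 0 0;0 0 0 0 0 0 0;0 0 0 0 0 0 0'
python3 - <<'E'
from h import *
np.set_printoptions(precision=2,suppress=True)
a=cap('top','t5.png');b=cap('side','s5.png')
c=lambda im,u,v:cv2.resize(im[v:v+37,u:u+50,::-1],None,fx=8,fy=8,interpolation=2)
cv2.imwrite('pics/c6.png',np.hstack([c(a,345,130),c(b,290,130)]));o=readout.get_obs();print(o['tool_pos'],o['tcp_rot'])
R=Rot.from_euler('xyz',o['tcp_rot']);e=o['tool_pos']+R.apply([54.5,1.3,72.3]);print('eye',e,proj('top',e))
Rb=Rot.from_euler('xyz',[0,-.5236,-.013]);print(Rb.inv().apply(e-[675,-139,149.5]))
E
```

```text
time: 9.58
tool_pos: [570.8, -136.5, 219.1]
tcp_rot: [-3.134, -0.523, -0.014]
contact_force: [-0.2, -0.5, -1.1]
grip_width: 16.0
finger_force: 30.0
[ 570.77 -136.61  219.64] [-3.13 -0.52 -0.01]
eye [ 654.13 -138.59  184.33] [[368.68 151.22]]
[-0.66  0.14 40.6 ]
```

View pics/c6.png

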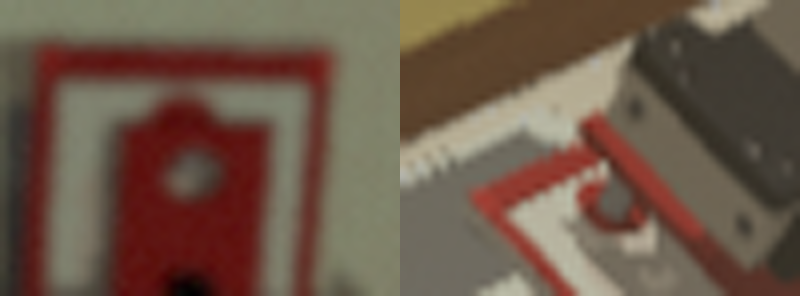

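The eye shows at crop (193,173), exactly where predicted, with the grey post tip inside it. The side crop shows the plate just above the post. Descending along the post.

```bash
python3 -m creep '0.003 0 -0.004 0 0 0 0;0.0025 0 -0.0043 0 0 0 0;0 0 0 0 0 0 0;0 0 0 0 0 0 0'
python3 -m creep '0.0025 0 -0.0043 0 0 0 0;0.0025 0 -0.0043 0 0 0 0;0 0 0 0 0 0 0;0 0 0 0 0 0 0'
```

```text
time: 10.02
tool_pos: [576.1, -136.4, 210.7]
tcp_rot: [-3.134, -0.523, -0.014]
contact_force: [-0.6, -0.2, -1.5]
grip_width: 15.7
finger_force: 30.0
time: 10.35
tool_pos: [581.1, -136.4, 202.0]
tcp_rot: [-3.134, -0.523, -0.014]
contact_force: [-0.7, 0.4, -1.1]
grip_width: 15.8
finger_force: 30.0
```

```bash
python3 -m creep '0.0025 0 -0.0043 0 0 0 0;0.0025 0 -0.0043 0 0 0 0;0 0 0 0 0 0 0;0 0 0 0 0 0 0'
python3 -m creep '0.0015 0 -0.0026 0 0 0 0;0.001 0 -0.0018 0 0 0 0;0 0 0 0 0 0 0;0 0 0 0 0 0 0'
python3 -m creep '0.001 0 -0.0017 0 0 0 0;0 0 0 0 0 0 0;0 0 0 0 0 0 0'
```

```text
time: 10.68
tool_pos: [586.2, -136.4, 193.4]
tcp_rot: [-3.134, -0.523, -0.014]
contact_force: [-0.9, 0.4, -2.3]
grip_width: 15.7
finger_force: 30.0
time: 11.02
tool_pos: [588.7, -136.5, 189.4]
tcp_rot: [-3.135, -0.524, -0.014]
contact_force: [0.1, 0.5, -1.2]
grip_width: 15.8
finger_force: 30.0
time: 11.27
tool_pos: [589.7, -136.5, 187.8]
tcp_rot: [-3.135, -0.524, -0.014]
contact_force: [1.0, 0.3, -1.4]
grip_width: 15.7
finger_force: 30.0
```

```bash
python3 -m creep '0.0005 0 -0.0009 0 0 0 0;0 0 0 0 0 0 0;0 0 0 0 0 0 0'
python3 -m creep '0.0005 0 -0.0009 0 0 0 0;0 0 0 0 0 0 0;0 0 0 0 0 0 0'
```

```text
time: 11.52
tool_pos: [589.8, -136.5, 187.7]
tcp_rot: [-3.135, -0.524, -0.014]
contact_force: [-7.5, 0.4, 6.2]
grip_width: 15.7
finger_force: 30.0
time: 11.77
tool_pos: [589.9, -136.4, 187.6]
tcp_rot: [-3.135, -0.525, -0.013]
contact_force: [-15.2, 2.1, 14.9]
grip_width: 15.7
finger_force: 30.0
```

It's seated on the board. I'll ease off, release, and retreat along the normal.

```bash
python3 -m creep '-0.0007 0 0.0012 0 0 0 0;0 0 0 0 0 0 0;0 0 0 0 0 0 20;0 0 0 0 0 0 40;0 0 0 0 0 0 50;0 0 0 0 0 0 50;0 0 0 0 0 0 50;0 0 0 0 0 0 50'
python3 -m creep '-0.005 0 0.0087 0 0 0 50;-0.01 0 0.0173 0 0 0 50;-0.015 0 0.026 0 0 0 50;-0.015 0 0.026 0 0 0 50;-0.02 0 0.03 0 0 0 50;-0.03 0 0.02 0 0 0 50;-0.03 0 0.02 0 0 0 50;-0.03 0 0.01 0 0 0 50'
python3 -m creep '-0.03 0 0.01 0 0 0 50;0 0 0 0 0 0 50;0 0 0 0 0 0 50;0 0 0 0 0 0 50'
python3 -c "
from h import *;a=cap('top','t6.png');b=cap('side','s6.png')
c=lambda im,u,v:cv2.resize(im[v:v+75,u:u+100,::-1],None,fx=4,fy=4,interpolation=2)
cv2.imwrite('pics/c7.png',np.vstack([np.hstack([c(a,320,120),c(b,270,130)]),np.hstack([c(a,180,180),c(b,210,245)])]))"
```

```text
time: 12.43
tool_pos: [590.0, -136.5, 187.2]
tcp_rot: [-3.135, -0.524, -0.014]
contact_force: [0.2, 0.4, -0.2]
grip_width: 44.3
finger_force: 0.0
time: 13.1
tool_pos: [433.9, -136.4, 348.2]
tcp_rot: [-3.138, -0.527, -0.012]
contact_force: [0.1, -1.0, 0.6]
grip_width: 45.8
finger_force: 0.0
time: 13.43
tool_pos: [405.0, -136.7, 355.7]
tcp_rot: [-3.136, -0.525, -0.014]
contact_force: [-0.0, -0.7, 0.1]
grip_width: 45.8
finger_force: 0.0
```

View pics/c7.png

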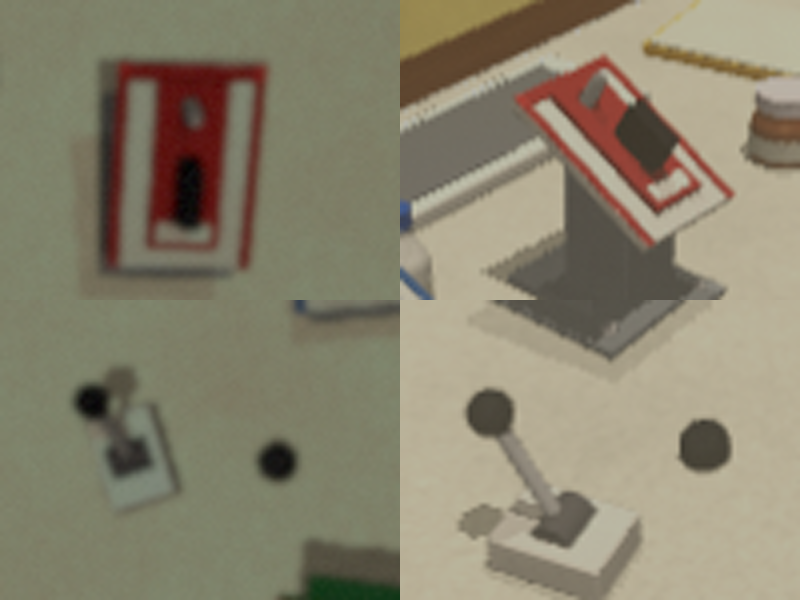

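The plate lies flat on the board with the post through its eye (top view about (367,147)). Its fin is outward and the striped end points down the slope. The lever is still locked and the arm is clear, so I'm handing in.

```bash
python3 -c "
from plant import order;print(order.close_job())"
```

```text
the job is handed in; nothing more can be done
None
```

The lever is at its locked end and the red plate hangs flat on the red stand's post, fin outward and long end down the slope; I handed the job in at about 13.5 s with the arm clear, but the hand-in returned no verdict.

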